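# Move the battery pack from its charger to the pressure calibrator

### The job

Press the catch pad of the charger so that the charged battery pack springs free, slide the pack out of the charger's dovetail, and slide it into the empty battery shoe of the white pressure calibrator until the catch there clicks up and locks it; then let go. Work gently, by feel, setting the pack down and bringing it home slowly: never load or knock either device with more than 50 N, and leave the other things on the bench where they are.

Things in the scene. Friction and masses are not known exactly. Their poses are not given: they have to be found in the camera images.
- charger: Bench charger, a fixed grey box 144 x 96 mm, 34 mm high, with a battery shoe on top (136 x 60 mm, floor 40 mm above the bench). Origin under its middle, straight below charger_seat; x is the way a pack slides in, z up.
- calibrator: Portable pressure calibrator, a fixed white box 230 x 190 mm, deck 70 mm high, sloping key panel towards -x, knob on its -y side, two steel ports at x=84, y=+-62 mm, 95 mm high. On its deck the same battery shoe, empty, floor 76 mm above the bench. Origin under its middle, straight below calibrator_seat; x is the way a pack slides in.
- pack: Battery pack: black block 76 x 52 x 44 mm high on a grey dovetail foot; 0.3 to 0.5 kg. Origin at the centre of the foot's underside, x the way it slides in, z up. Foot: x=-32 to +32 mm, 44 mm wide at the bottom, 34 mm at the top, 8 mm high, with a cross slot in its underside (x=-6 to 6 mm) for the catch. Locked in the charger at the start (origin at charger_seat).
- pack_grip (a point): Centre of the pack's block, 30 mm above the underside of its foot and 22 mm below its top: grip here from above, across the 52 mm width (y). Axes as the pack's.
- charger_seat (a point): Point on the floor of the charger's shoe where the pack's origin lies when locked, axes as the charger's. The shoe is the same as on the calibrator. A freed pack must be drawn along the floor towards -x until it is 55 mm or more from this point before it can be lifted out.
- calibrator_seat (a point): Point on the floor of the calibrator's shoe where the pack's origin lies when locked, axes as the calibrator's. Shoe, from this point: flat floor x=-64 to +72 mm; undercut rails x=-8 to +34 mm, 7 mm high, outer faces y=+-26 mm, 1 mm play on each side of the foot; end stop 7 mm high, its face at x=33.8 mm: the pack can go 1.8 mm past locked, no farther.
- calibrator_mouth (a point): Middle of the flared mouth's opening on the calibrator's shoe floor, 18 mm towards -x from the seat; sides 5 mm high, narrowing over 10 mm to the rails; they take in a foot up to 3 mm off to a side. Lay the foot on the floor before it (pack's origin about 36 mm towards -x from here), then slide along +x; the shoe is level. Touch down at about 10 mm/s: at 30 mm/s an arm's weight already knocks with 50 N.
- charger_catch_pad (a point): Centre of the top of the charger's catch pad: ribbed, black, 22 mm (x) by 28 mm (y), beyond the end stop, 57 mm along +x from the seat and 10 mm above the shoe's floor. Pressed straight down its full 5.5 mm (4 to 12 N, closed fingers) it frees the pack, and the ejector pushes the pack 10 mm out towards -x; the catch then stays under the foot.
- calibrator_catch_pad (a point): The same pad on the calibrator: up when the catch is in the pack's slot or the shoe is empty, 4 mm lower while the pack's foot rides over the catch.
- charger_catch (a joint): How far the charger's catch is down: 0 up (locking), 0.0055 m fully pressed; below 0.004 m it still holds the pack.
- calibrator_catch (a joint): The same for the calibrator. The pack sliding in starts to push it down (a small bump) 35 mm before its locked place and it springs up with a click as the pack passes that place.
- calibrator_ejector (a joint): How far the calibrator's two brass ejector blades are pushed in: 0 out (shoe empty), 0.010 m with the pack locked. They push the pack back with 7 N (out) to 10 N (in) over its last 10 mm, so hold the pack until the catch has clicked; 11 to 18 N along x does it, and arm and fingers give way by millimetres under that load.
- adapter: Leave alone: brass hose adapter standing, 22 mm wide, 36 mm high, between the two devices; origin at its underside.
- small_weight: Leave alone: small knobbed steel weight, 42 mm across, 32 mm high, between the two devices; origin at its underside.
- test_gauge: Leave alone: dial gauge lying on its back, 68 mm across, 31 mm high, at the back; origin at its underside.
- weight_disc: Leave alone: steel disc weight, 90 mm across, 19 mm high, at the back; origin at its underside.
- sensor: Leave alone: steel pressure sensor standing, 31 mm wide, 80 mm high, at the back; origin at its underside.
- spanner: Leave alone: open-ended spanner, 160 mm long, lying on the bench far to the -y side; origin at its underside.
- dust_cap: Leave alone: grey dust cap, 20 mm across, 12 mm high, lying on the calibrator's deck beside the shoe; origin at its underside.
- plug: Leave alone: steel blanking plug, 20 mm wide, 24 mm high, standing on the bench beside the charger; origin at its underside.
Things that resemble listed ones, but are neither listed nor needed, are in the scene too. Leave any blue, purple or yellow look-alike of the pack alone.

How it is judged:
By the outcome, as a careful person would: the job done as asked, in the order asked, and still so for the second after the job is handed in, with the robot touching nothing.
It also fails if it takes over 67 s, if anything falls off the work surface, if the arm or the gripper's body presses on something with over 40 N, if the wrist force passes 120 N, or if a joint passes its speed limit or range.

### The arm

A 7-joint arm with a two-finger parallel gripper is mounted at the origin on the work surface. World frame = base frame: x ahead of the robot, y to its left, z up, the work surface at z = 0. Lengths are in m, angles in rad, forces in N, time in s.
With the tool pointing down it reaches from about 0.4 to 0.85 m from the base axis. Payload 10.4 kg.
Tool frame: the origin (TCP) lies between the finger pads; the fingertips stand 11 mm ahead of it and the grasp point (between the pads) lies 8 mm behind it; z points along the fingers, y is the direction in which the jaws open and shut (so a half turn about z gives the same grasp; the last joint's range is limited). The gripper opens to 87 mm and grips with 3 to 60 N. Pads are 19 mm wide; open, the fingers measure 117 mm over their backs; the gripper's body (75 mm by 190 mm) begins 51 mm behind the grasp point.
Start: joints at [-0.023, 0.332, -0.065, 1.46, 0.022, 1.35, -0.088], TCP at [0.625, 0, 0.234] pointing down, gripper open.
Joint ranges: [-2.6, 2.6], [-0.5, 2.12], [-1.47, 1.34], [0.16, 2.42], [-1.27, 4.41], [0.06, 2.06], [-2.6, 2.6]. Speed limits (rad/s): [2.22, 2.22, 2.79, 2.79, 3.14, 3.14, 3.14].

### API

Orientations are given as a unit quaternion [x, y, z, w].
In Python, from bench import r, eyes gives the robot as it stands.
- The arm moves only by the shell command python3 -m inch 'ROWS' [FORCE]. ROWS is a JSON object of lists of equal length, an entry for each row: "translation": the shift along the world's x, y, z scaled (see below), a list of three; "rot": the turn, a rotation vector about the world's x, y, z scaled (see below), a list of three; "jaw": the finger opening in mm, from 0 to 87. In form: {"translation": [[tx, ty, tz], ...], "rot": [[ax, ay, az], ...], "jaw": [jaw, ...]}. A call has 1 to 20 rows; each row is the pose to reach, as a shift and turn from the pose measured when the call began; what a row does not reach only later rows make up. The controller multiplies each number of a shift by 100 mm and each number of a turn by 60 degrees. A row lasts 1/10 s, in which the tool goes at most 50 mm and 8.59 degrees, less where a joint would pass 70% of its speed; a pose out of reach is approached as far as the arm can. A call with a number of a shift or a turn outside -1 to 1 is refused whole. A call with a gripper value outside its range is refused whole. The fingers move at their own pace and stop on an object; FORCE is the grip in N (left out, the last holds). Time passes only in rows, so rows that repeat a pose let the fingers close. It gives the time, the measured TCP pose, the force and the opening at its end, in the units of the state.
- r.read_state(): the state, without advancing time (a new reading comes with each control period).
- eyes.camera(name): name is "scene" or "side" or "wrist"; returns the picture (420x560x3 uint8, blue, green, red); there is no depth.
- eyes.calibration(name): a dict with "fx", "fy", "cx", "cy" (pixels), "distortion" ([k1, k2, p1, p2, k3] as OpenCV has them; the pictures are not rectified), "R" (3x3) and "t" (3): a world point X has camera coordinates R X + t; the wrist camera has in their place "hand_eye" (4x4, takes a point from camera to tool coordinates, whose origin is the TCP and whose axes are the flange's). Camera axes: x right, y down, z forward; pixel columns grow to the right and rows downward; lengths in m; the calibration is good to about 2 mm. A picture is of the moment at which its call begins: read the wrist's pose just before it. calibration takes no time and is no camera call.
- r.close_job(): hands the job in, once; it reports no verdict.
The state is a dict: "time": time; "joint_positions": joint angles; "joint_vel": joint speeds; "joint_torque": joint torques, N m; "ee_pos": TCP position; "eef_rot": TCP orientation; "ft_force": force on the tool from outside, world axes, zero at the start; "torque": the same for the moment, N m; "width": finger opening in m.
Only numpy, scipy, OpenCV 4.12 (cv2) and the standard library are available. Lean on these libraries where they do the work, as an engineer would, in place of code of your own. Each camera call takes 0.05 s, during which the arm holds its last target. There are 200 camera calls.

## Working session

There is one attempt and no reset: what is moved stays moved. The work goes in short steps, Python scripts to look and compute and a shell command to move; the robot and the scene stay as the last step left them, time stands still between calls to the robot, and variables do not carry over. Pictures are saved under pics/ and viewed, about 8 in all and at most 12, crops included, and the job is handed in when it is done.

```bash
mkdir -p pics; ls; cat > h.py <<'E'
from bench import r, eyes
import numpy as np, cv2
from scipy.spatial.transform import Rotation as Ro
def cal(n):
    c=eyes.calibration(n); K=np.array([[c['fx'],0,c['cx']],[0,c['fy'],c['cy']],[0,0,1.]]); return c,K,np.array(c['distortion'],float)
def pose(n,st=None):
    c,K,d=cal(n)
    if n!='wrist': return np.array(c['R']),np.array(c['t']).ravel(),K,d
    st=st or r.read_state(); T=np.eye(4);T[:3,:3]=Ro.from_quat(st['eef_rot']).as_matrix();T[:3,3]=st['ee_pos']
    M=np.linalg.inv(T@np.array(c['hand_eye'])); return M[:3,:3],M[:3,3],K,d
def px2z(P,uv,z):
    R,t,K,d=P; n=cv2.undistortPoints(np.array(uv,float).reshape(-1,1,2),K,d).reshape(-1,2)
    D=np.c_[n,np.ones(len(n))]@R; C=-R.T@t
    z=np.broadcast_to(z,len(n)); return C+D*((z-C[2])/D[:,2])[:,None]
def proj(P,X):
    R,t,K,d=P; return cv2.projectPoints(np.array(X,float).reshape(-1,3),cv2.Rodrigues(R)[0],t,K,d)[0].reshape(-1,2)
E
python3 - <<'E'
from h import *
s=r.read_state(); print(s)
for n in ('scene','side','wrist'):
    P=pose(n); im=eyes.camera(n); cv2.imwrite(f'pics/{n}0.png',im); print(n, -P[0].T@P[1], P[0][2])
a=cv2.imread('pics/scene0.png'); cv2.imwrite('pics/scene0b.png',cv2.resize(a,(800,600)))
E
```

```text
pics
{'time': 0.0, 'joint_positions': array([-0.0226014 ,  0.33289074, -0.06468096,  1.46095691,  0.02163211,
        1.34986607, -0.08852465]), 'joint_vel': array([ 0.0001155 , -0.00039258,  0.00243028,  0.00025596,  0.00171058,
        0.00222812,  0.00069048]), 'joint_torque': array([-1.20520472e-04, -6.23245955e+01,  2.44190963e-02, -3.89891267e+01,
       -6.13984605e-02,  3.97891912e-02,  1.87085252e-04]), 'ee_pos': array([ 6.24632594e-01, -2.59143276e-05,  2.32734651e-01]), 'eef_rot': array([ 7.07111151e-01,  7.07102052e-01, -5.38687568e-04, -4.66238296e-04]), 'ft_force': array([0.11210188, 0.74035195, 0.29059468]), 'torque': array([ 0.05553286,  0.01294224, -0.00638616]), 'width': 0.08701754456038578}
scene [0.9937602  0.27649743 0.86037871] [-0.45346156 -0.37959827 -0.80639802]
side [0.45399828 0.56774254 0.62903491] [ 0.10950374 -0.76447105 -0.63528966]
wrist [0.62572376 0.07355391 0.38361088] [-0.00107603 -0.2712848  -0.96249852]
```

View pics/scene0b.png

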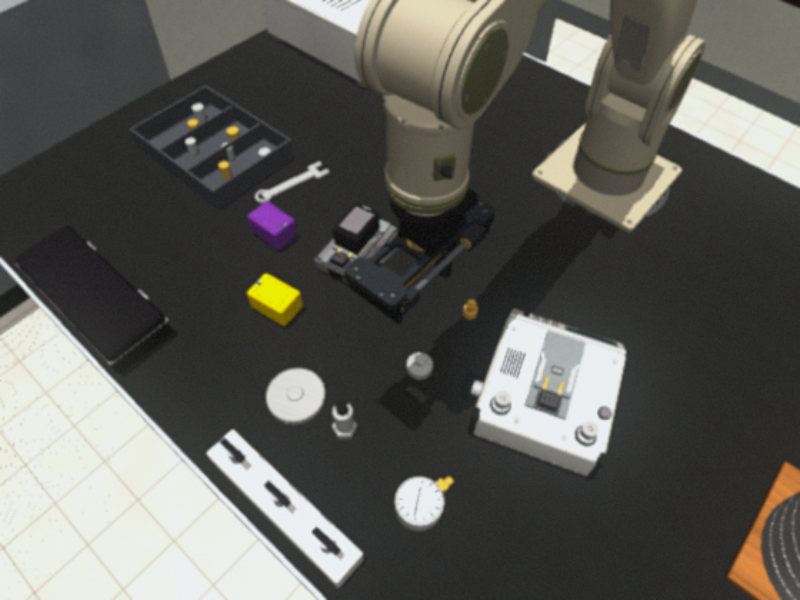

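View pics/side0.png

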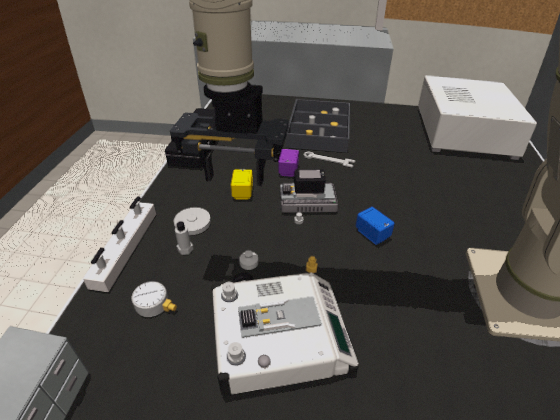

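The scene and side views show the charger with the black pack (side: pack top ~(311,174), pad ~(288,188)) and the calibrator (side: catch pad ~(248,318), shoe ~(285,315)). Both slide roughly towards world +x. Next I'll estimate rough poses.

```bash
python3 - <<'E'
from h import *
P=pose('side');S=pose('scene')
print('pack top',px2z(P,[[311,174]],.092),'pad',px2z(P,[[288,188]],.05))
print('scene pack top',px2z(S,np.array([[357,222]])*.7,.092), 'pad', px2z(S,np.array([[341,258]])*.7,.05))
print('cal pad',px2z(P,[[248,318]],.086), px2z(S,np.array([[549,398]])*.7,.086))
print('cal floor -x end',px2z(P,[[320,315]],.076), px2z(S,np.array([[562,345]])*.7,.076))
a=cv2.imread('pics/side0.png')
c=cv2.resize(a[150:220,265:365],(800,560),interpolation=cv2.INTER_CUBIC)
cv2.imwrite('pics/chg.png',c)
E
```

```text
pack top [[ 0.49501231 -0.24020515  0.092     ]] pad [[ 0.55107405 -0.22926686  0.05      ]]
scene pack top [[ 0.50485738 -0.2317345   0.092     ]] pad [[ 0.55725152 -0.22252351  0.05      ]]
cal pad [[0.56127662 0.19888257 0.086     ]] [[0.56391599 0.19661928 0.086     ]]
cal floor -x end [[0.44206987 0.16710002 0.076     ]] [[0.47029498 0.1622139  0.076     ]]
```

```bash
python3 -m inch '{"translation":[[-0.2,-0.3,0],[-0.4,-0.6,0],[-0.5,-1,0],[-0.5,-1,0],[-0.5,-1,0],[-0.5,-1,0]],"rot":[[0,0,-0.14],[0,0,-0.28],[0,0,-0.42],[0,0,-0.56],[0,0,-0.7],[0,0,-0.7]],"jaw":[0,0,0,0,0,0]}' 10
python3 -m inch '{"translation":[[-0.2,-0.5,0],[-0.5,-1,0],[-0.5,-1,0],[-0.5,-1,0],[-0.5,-1,0],[-0.5,-1,0]],"rot":[[0,0,-0.14],[0,0,-0.28],[0,0,-0.42],[0,0,-0.56],[0,0,-0.65],[0,0,-0.65]],"jaw":[0,0,0,0,0,0]}'
python3 -m inch '{"translation":[[0,-0.3,0],[0,-0.3,0],[0,-0.3,0]],"rot":[[0,0,0],[0,0,0],[0,0,0]],"jaw":[0,0,0]}'
python3 - <<'E'
from h import *
s=r.read_state(); im=eyes.camera('wrist'); cv2.imwrite('pics/w1.png',im); np.save('w1.npy',[*s['ee_pos'],*s['eef_rot']]); print(s['joint_positions'])
E
```

```text
time: 0.75
ee_pos: [0.5745, -0.1002, 0.2327]
eef_rot: [0.914, 0.405, -0.0, -0.001]
ft_force: [-0.1, 0.2, -0.0]
width: 0.0466
time: 1.35
ee_pos: [0.5245, -0.1999, 0.2326]
eef_rot: [0.997, 0.079, -0.0, -0.001]
ft_force: [0.8, 0.2, 0.4]
width: 0.003
time: 1.65
ee_pos: [0.5244, -0.2301, 0.2323]
eef_rot: [0.997, 0.08, -0.001, -0.001]
ft_force: [-0.9, 0.5, 0.2]
width: 0.0004
[ 0.14436955  0.21588974  0.22169132  1.61673407 -0.04956682  1.3161534
 -1.0360707 ]
```

View pics/w1.png

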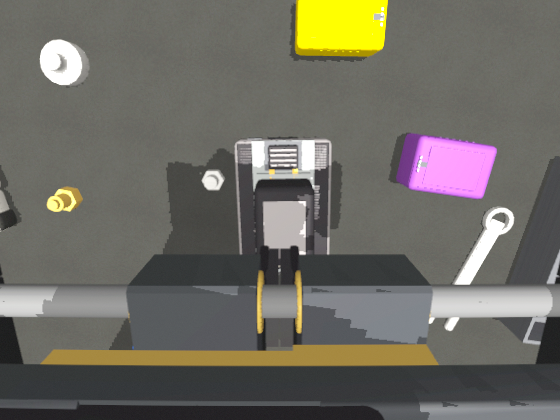

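The wrist view shows the charger upright in the picture: its box spans (236..330, from 140), the pad is at ~(284,156) and the pack at ~(285,215). I'll enlarge that area for exact edges.

```bash
python3 - <<'E'
from h import *
a=cv2.imread('pics/w1.png'); c=cv2.resize(a[130:250,225:345],(600,600),interpolation=cv2.INTER_CUBIC); cv2.imwrite('pics/w1c.png',cv2.convertScaleAbs(c,alpha=1.2,beta=25))
E
```

```text
(no output)
```

View pics/w1c.png

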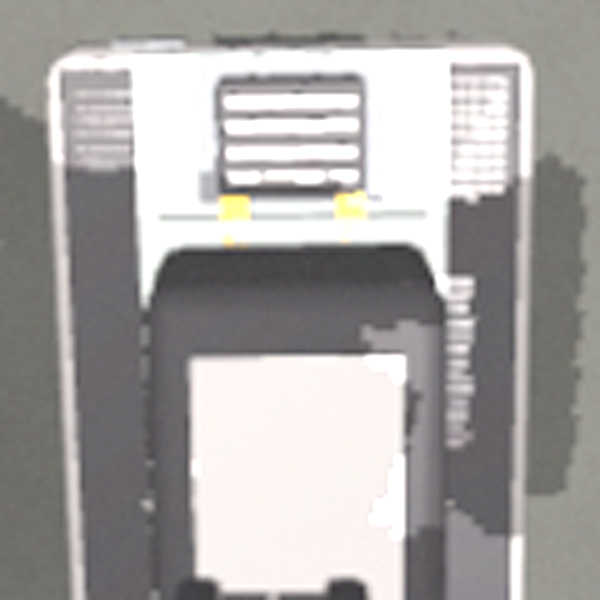

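Crop: pad spans (217..365, 74..192). The box's left edge runs (52,80)–(72,580), the right edge (530,70)–(518,590).

```bash
python3 - <<'E'
from h import *
v=np.load('w1.npy'); st=dict(ee_pos=v[:3],eef_rot=v[3:]); P=pose('wrist',st)
f=lambda q:np.array(q)/5+[225,130]-.4
pad=px2z(P,f([[217,74],[365,74],[217,192],[365,192]]),.05); print(pad, pad.mean(0))
e=px2z(P,f([[52,80],[72,580],[530,70],[518,590]]),.034); print(e)
for i,j in((1,0),(3,2)): d=e[j]-e[i]; print('yaw',np.degrees(np.arctan2(d[1],d[0])))
d=pad[0]-pad[1]+0; print('pad yaw',np.degrees(np.arctan2(-d[0],d[1])), 'size',np.linalg.norm(d),np.linalg.norm(pad[0]-pad[2]))
R=Ro.from_quat(v[3:]).as_matrix(); print('tool y yaw',np.degrees(np.arctan2(R[1,1],R[0,1])), 'x', np.degrees(np.arctan2(R[1,0],R[0,0])),v[:3])
E
```

```text
[[ 0.56686702 -0.21352475  0.05      ]
 [ 0.57122098 -0.24041885  0.05      ]
 [ 0.54526881 -0.21683727  0.05      ]
 [ 0.54970012 -0.24420408  0.05      ]] [ 0.55826423 -0.22874624  0.05      ]
[[ 0.55913927 -0.18196577  0.034     ]
 [ 0.45741482 -0.19917795  0.034     ]
 [ 0.57576763 -0.27273404  0.034     ]
 [ 0.47011084 -0.29151036  0.034     ]]
yaw 9.603710620252938
yaw 10.076859917372435
pad yaw 9.195967659734356 size 0.027244251259165606 0.021850753779267703
tool y yaw -80.77138426071674 x 9.228717202523633 [ 0.52440595 -0.23012591  0.2323399 ]
```

```bash
python3 -m inch '{"translation":[[0.34,0.01,-0.3],[0.34,0.01,-0.7],[0.34,0.01,-1],[0.34,0.01,-1],[0.34,0.01,-1]],"rot":[[0,0,0.007],[0,0,0.007],[0,0,0.007],[0,0,0.007],[0,0,0.007]],"jaw":[0,0,0,0,0]}'
python3 -m inch '{"translation":[[0,0,-0.2],[0,0,-0.4],[0,0,-0.55],[0,0,-0.63],[0,0,-0.65],[0,0,-0.66],[0,0,-0.67],[0,0,-0.68],[0,0,-0.69],[0,0,-0.7],[0,0,-0.71],[0,0,-0.72],[0,0,-0.73],[0,0,-0.73]],"rot":[[0,0,0],[0,0,0],[0,0,0],[0,0,0],[0,0,0],[0,0,0],[0,0,0],[0,0,0],[0,0,0],[0,0,0],[0,0,0],[0,0,0],[0,0,0],[0,0,0]],"jaw":[0,0,0,0,0,0,0,0,0,0,0,0,0,0]}'
```

```text
time: 2.2
ee_pos: [0.5589, -0.2277, 0.1331]
eef_rot: [0.996, 0.085, -0.001, -0.001]
ft_force: [0.3, 0.1, 1.2]
width: 0.0005
time: 3.6
ee_pos: [0.559, -0.2277, 0.0605]
eef_rot: [0.996, 0.085, -0.0, -0.001]
ft_force: [-1.7, 0.4, 4.4]
width: 0.0
```

```bash
python3 -m inch '{"translation":[[0,-0.01,-0.01],[0,-0.01,-0.02],[0,-0.01,-0.03],[0,-0.01,-0.04],[0,-0.01,-0.05],[0,-0.01,-0.058],[0,-0.01,-0.062],[0,-0.01,-0.062]],"rot":[[0,0,0],[0,0,0],[0,0,0],[0,0,0],[0,0,0],[0,0,0],[0,0,0],[0,0,0]],"jaw":[0,0,0,0,0,0,0,0]}'
python3 - <<'E'
from h import *
im=eyes.camera('side'); a=cv2.imread('pics/side0.png')[150:220,265:365]
c=np.vstack([cv2.resize(x,(420,294),interpolation=cv2.INTER_CUBIC) for x in (a,im[150:220,265:365])]); cv2.imwrite('pics/press.png',c); print(r.read_state()['ft_force'])
E
```

```text
time: 4.4
ee_pos: [0.5593, -0.2288, 0.0555]
eef_rot: [0.996, 0.085, -0.0, -0.001]
ft_force: [-4.5, 2.8, 13.8]
width: 0.0009
[-4.37428516  3.52250555 13.38307198]
```

View pics/press.png

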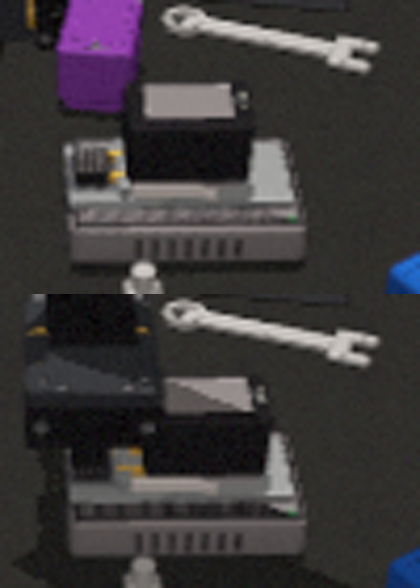

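The lower picture shows the pack pushed out by about 10 mm (now at about x 145–270 in the crop, previously 125–250), so it is free. Next: lift, open and grasp.

```bash
python3 -m inch '{"translation":[[0,0,0.1],[0,0,0.4],[0,0,0.75],[-0.3,-0.05,0.75],[-0.67,-0.11,0.75],[-0.67,-0.11,0.75],[-0.67,-0.11,0.75],[-0.67,-0.11,0.75],[-0.67,-0.11,0.75]],"rot":[[0,0,0],[0,0,0],[0,0,0],[0,0,0],[0,0,0],[0,0,0],[0,0,0],[0,0,0],[0,0,0]],"jaw":[0,0,0,87,87,87,87,87,87]}'
python3 - <<'E'
from h import *
s=r.read_state(); im=eyes.camera('wrist'); cv2.imwrite('pics/w2.png',im); print(s['ee_pos'],s['width'])
E
```

```text
time: 5.35
ee_pos: [0.4931, -0.2395, 0.1304]
eef_rot: [0.996, 0.086, -0.0, -0.001]
ft_force: [0.7, -0.5, -0.4]
width: 0.0403
[ 0.49306102 -0.23946401  0.13037029] 0.04031114042023315
```

View pics/w2.png

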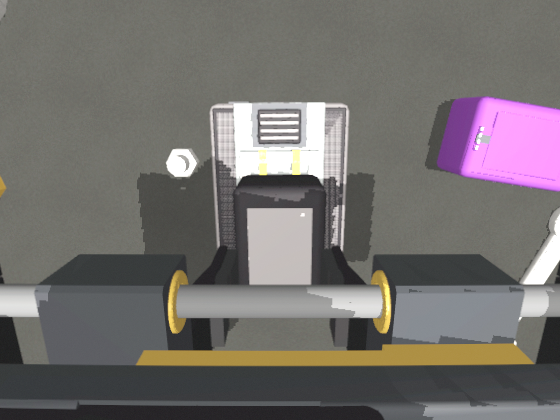

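The pack, at (240..325, 176..285), is centred between the fingers (235 and 340). I'll finish opening, descend slowly and grip.

```bash
python3 -m inch '{"translation":[[0,0,0],[0,0,0],[0,0,0],[0,0,0],[0,0,0],[0,0,0],[0,0,-0.15],[0,0,-0.3],[0,0,-0.45],[0,0,-0.58],[0,0,-0.65],[0,0,-0.68],[0,0,-0.68],[0,0,-0.68]],"rot":[[0,0,0],[0,0,0],[0,0,0],[0,0,0],[0,0,0],[0,0,0],[0,0,0],[0,0,0],[0,0,0],[0,0,0],[0,0,0],[0,0,0],[0,0,0],[0,0,0]],"jaw":[87,87,87,87,87,87,87,87,87,87,87,87,87,87]}'
python3 -m inch '{"translation":[[0,0,0],[0,0,0],[0,0,0],[0,0,0],[0,0,0],[0,0,0],[0,0,0],[0,0,0]],"rot":[[0,0,0],[0,0,0],[0,0,0],[0,0,0],[0,0,0],[0,0,0],[0,0,0],[0,0,0]],"jaw":[48,48,48,48,48,48,48,48]}' 20
```

```text
time: 6.8
ee_pos: [0.4933, -0.2397, 0.0629]
eef_rot: [0.996, 0.086, 0.0, -0.001]
ft_force: [0.2, 0.9, -0.4]
width: 0.087
time: 7.6
ee_pos: [0.4934, -0.2397, 0.0629]
eef_rot: [0.996, 0.086, 0.0, -0.001]
ft_force: [0.7, -0.0, 1.4]
width: 0.0516
```

```bash
python3 -m inch '{"translation":[[0,0,0],[0,0,0],[-0.03,-0.005,0],[-0.07,-0.012,0],[-0.11,-0.018,0],[-0.15,-0.025,0],[-0.19,-0.032,0],[-0.23,-0.039,0]],"rot":[[0,0,0],[0,0,0],[0,0,0],[0,0,0],[0,0,0],[0,0,0],[0,0,0],[0,0,0]],"jaw":[48,48,48,48,48,48,48,48]}' 40
python3 -m inch '{"translation":[[-0.04,-0.007,0],[-0.09,-0.015,0],[-0.14,-0.024,0],[-0.19,-0.032,0],[-0.24,-0.04,0],[-0.29,-0.049,0],[-0.33,-0.055,0],[-0.33,-0.055,0]],"rot":[[0,0,0],[0,0,0],[0,0,0],[0,0,0],[0,0,0],[0,0,0],[0,0,0],[0,0,0]],"jaw":[48,48,48,48,48,48,48,48]}'
```

```text
time: 8.4
ee_pos: [0.4699, -0.2437, 0.0629]
eef_rot: [0.996, 0.086, 0.0, -0.001]
ft_force: [1.8, 1.2, -1.8]
width: 0.0516
time: 9.2
ee_pos: [0.4359, -0.2494, 0.0629]
eef_rot: [0.996, 0.085, -0.0, -0.001]
ft_force: [-3.3, 0.4, 1.7]
width: 0.0517
```

```bash
python3 -m inch '{"translation":[[0,0,0.02],[0,0,0.06],[0,0,0.12],[0,0,0.25],[0,0,0.5],[0,0,0.75],[0.1,0.1,1],[0.1,0.4,1],[0.1,0.8,1],[0.1,1,1],[0.1,1,1]],"rot":[[0,0,0],[0,0,0],[0,0,0],[0,0,0],[0,0,0],[0,0,0],[0,0,0],[0,0,0],[0,0,0],[0,0,0],[0,0,0]],"jaw":[48,48,48,48,48,48,48,48,48,48,48]}'
python3 -m inch '{"translation":[[0.1,0.2,0.2],[0.1,0.6,0.5],[0.1,0.9,0.7],[0.1,1,0.7]],"rot":[[0,0,0.05],[0,0,0.1],[0,0,0.1],[0,0,0.1]],"jaw":[48,48,48,48]}'
python3 -m inch '{"translation":[[0,0.4,0],[0,0.8,0],[0,1,0]],"rot":[[0,0,0],[0,0,0],[0,0,0]],"jaw":[48,48,48]}'
python3 -m inch '{"translation":[[0,0.4,0],[0,0.8,0],[0,1,0],[0,1,0]],"rot":[[0,0,0],[0,0,0],[0,0,0],[0,0,0]],"jaw":[48,48,48,48]}'
python3 - <<'E'
from h import *
s=r.read_state(); im=eyes.camera('wrist'); cv2.imwrite('pics/w3.png',im);np.save('w3.npy',[*s['ee_pos'],*s['eef_rot']])
E
```

```text
time: 10.3
ee_pos: [0.4463, -0.1462, 0.1639]
eef_rot: [0.996, 0.088, 0.0, -0.001]
ft_force: [-0.1, -0.1, -4.6]
width: 0.0518
time: 10.7
ee_pos: [0.4579, -0.0436, 0.2376]
eef_rot: [0.99, 0.141, 0.003, -0.001]
ft_force: [-0.1, -0.4, -4.4]
width: 0.0516
time: 11.0
ee_pos: [0.4577, 0.0588, 0.2379]
eef_rot: [0.99, 0.142, 0.003, -0.001]
ft_force: [-0.4, -1.0, -5.0]
width: 0.0515
time: 11.4
ee_pos: [0.4573, 0.1611, 0.2377]
eef_rot: [0.99, 0.144, 0.003, -0.002]
ft_force: [-0.9, 0.8, -4.3]
width: 0.0516
```

View pics/w3.png

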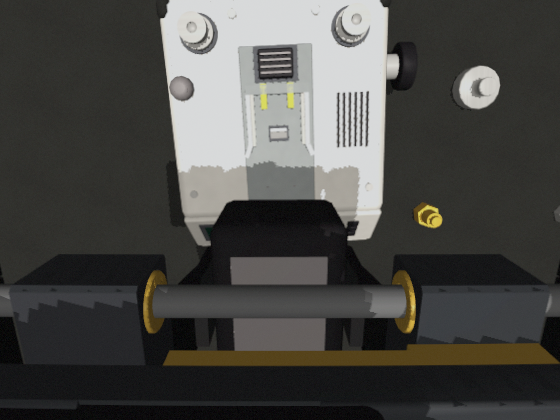

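The wrist view shows the calibrator's pad at ~(276,64), the rails at x≈251 and 307, the catch at ~(278,132) and ports at (193,28) and (352,25). I'll enlarge the shoe.

```bash
python3 - <<'E'
from h import *
a=cv2.imread('pics/w3.png'); c=cv2.resize(a[38:208,220:340],(600,850)[:2],interpolation=cv2.INTER_CUBIC)[:600]; c=cv2.resize(a[38:158,200:360],(800,600),interpolation=cv2.INTER_CUBIC);cv2.imwrite('pics/w3c.png',c)
E
```

```text
(no output)
```

View pics/w3c.png

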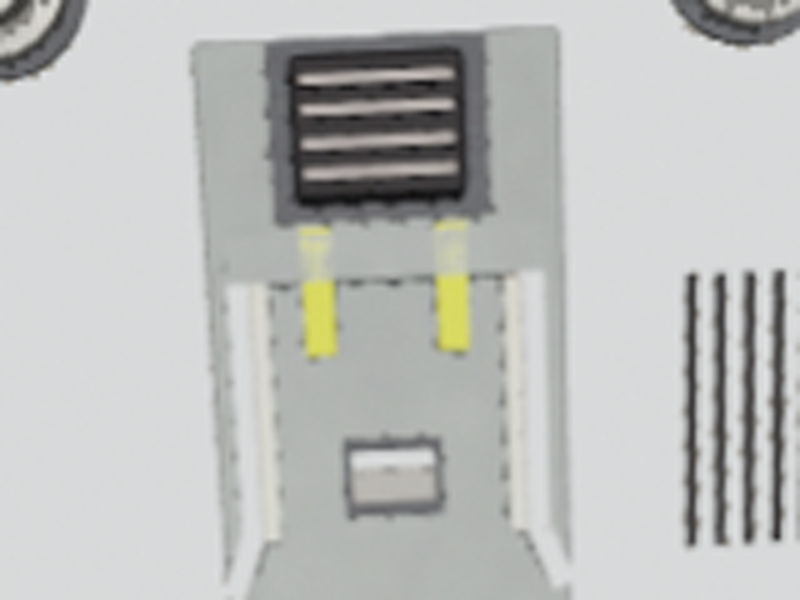

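Crop features: pad corners (291,55), (461,48), (298,205), (466,197). Floor end corners (193,45), (556,28); floor sides reach (226,560), (571,560). The stop edge runs (270,286)–(508,273).

```bash
python3 - <<'E'
from h import *
v=np.load('w3.npy'); st=dict(ee_pos=v[:3],eef_rot=v[3:]); P=pose('wrist',st)
f=lambda q:np.array(q)/5+[200,38]-.4
obs=[([291,55],(68,14,10)),([461,48],(68,-14,10)),([298,205],(46,14,10)),([466,197],(46,-14,10)),
([193,45],(72,30,0)),([556,28],(72,-30,0)),([228,285],(34,26,7)),([545,272],(34,-26,7))]
uv=f([o[0] for o in obs]); L=np.array([o[1] for o in obs])/1000
from scipy.optimize import least_squares
def W(p): c,s=np.cos(p[2]),np.sin(p[2]); return np.c_[p[0]+c*L[:,0]-s*L[:,1],p[1]+s*L[:,0]+c*L[:,1],.076+L[:,2]]
res=least_squares(lambda p:(proj(P,W(p))-uv).ravel(),[.508,.182,.25]); p=res.x
print('seat',p[:2],np.degrees(p[2])); print((proj(P,W(p))-uv).round(1))
e=px2z(P,f([[226,560],[193,45],[571,560],[556,28]]),.076)
for i in(0,2): d=e[i+1]-e[i]; print('yaw',np.degrees(np.arctan2(d[1],d[0])))
R=Ro.from_quat(v[3:]).as_matrix(); u=np.array([np.cos(p[2]),np.sin(p[2])]); n=np.array([-u[1],u[0]])
for k in(0,1): x=e[2*k:2*k+2,:2]-p[:2]; print('side edge',x@u,x@n)
print('tool yaw',np.degrees(np.arctan2(R[1,0],R[0,0])),'tilt z',R[:,2],v[:3]); print('TCP rel seat',(v[:2]-p[:2])@u,(v[:2]-p[:2])@n)
# scene cross-check
for nme,px in(('side',[248,318]),('scene',[549*.7,398*.7])): print(nme,proj(pose(nme),[[*(p[:2]+.057*u),.086]]),px)
# pack front top edge in hand
print('pack top corners pred', proj(P,[[*(v[:2]+.038*R[:2,0]+s*.026*R[:2,1]),v[2]+.008+.022] for s in(-1,1)]))
E
```

```text
seat [0.51030484 0.17672473] 19.00569728512506
[[-0.9  0.2]
 [ 0.8 -0. ]
 [-0.7 -0.2]
 [ 0.7 -0.2]
 [-0.5  0. ]
 [ 1.  -0.1]
 [-0.3  0.3]
 [-0.   0. ]]
yaw 18.84663106532404
yaw 19.54008474076726
side edge [-0.01088718  0.07200686] [0.02979483 0.0295647 ]
side edge [-0.01347244  0.07197794] [-0.03002207 -0.02922507]
tool yaw 16.561718708445326 tilt z [ 0.00530219  0.00425118 -0.99997691] [0.45734086 0.16111282 0.23771924]
TCP rel seat -0.055160921032403866 0.0024875272788041415
side [[246.7525432  316.00550905]] [248, 318]
scene [[383.67147413 278.30159476]] [384.29999999999995, 278.59999999999997]
pack top corners pred [[203.13338929 217.77013211]
 [350.08589829 217.74292345]]
```

```bash
python3 -m inch '{"translation":[[0.006,-0.018,0],[0.006,-0.018,-0.2],[0.006,-0.018,-0.5],[0.006,-0.018,-0.8],[0.006,-0.018,-0.95],[0.006,-0.018,-1],[0.006,-0.018,-1]],"rot":[[-0.004,0.005,0.041],[-0.004,0.005,0.041],[-0.004,0.005,0.041],[-0.004,0.005,0.041],[-0.004,0.005,0.041],[-0.004,0.005,0.041],[-0.004,0.005,0.041]],"jaw":[48,48,48,48,48,48,48]}'
python3 - <<'E'
from h import *
s=r.read_state(); im=eyes.camera('wrist'); cv2.imwrite('pics/w4.png',im);np.save('w4.npy',[*s['ee_pos'],*s['eef_rot']])
p=np.array([.5103,.17672]);a=np.radians(19.0);u=np.array([np.cos(a),np.sin(a)]);n=np.array([-u[1],u[0]])
R=Ro.from_quat(s['eef_rot']).as_matrix();d=s['ee_pos'][:2]-p
print('rel',d@u,d@n,np.degrees(np.arctan2(R[1,0],R[0,0])),R[:,2])
P=pose('wrist',s)
q=lambda x,y,z:[*(p+x*u+y*n),.076+z]
print(proj(P,[q(.034,.026,.007),q(.034,-.026,.007),q(-.008,.026,.007),q(-.008,-.026,.007),q(.057,0,.01)]).round(1))
E
```

```text
time: 12.15
ee_pos: [0.4584, 0.1558, 0.1375]
eef_rot: [0.987, 0.163, -0.0, 0.001]
ft_force: [-0.0, 0.8, -3.5]
width: 0.0517
rel -0.0558650141462427 -0.0029339806226515454 18.78568961722281 [-7.33697564e-04 -1.60303303e-03 -9.99998446e-01]
[[223.3  81.8]
 [319.1  81.3]
 [226.6 159.2]
 [317.3 158.8]
 [270.6  34.3]]
```

View pics/w4.png

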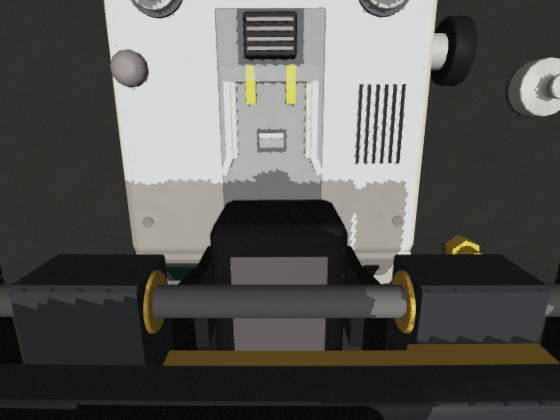

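Rails, catch and pad (270,34) land within ~1–3 px of the prediction, so the seat estimate is confirmed. The tool sits about 3.5 mm too far to −y of the shoe; I'll correct that and lower to just above the floor.

```bash
cat > rel.py <<'E'
from h import *
s=r.read_state();p=np.array([.5103,.17672]);a=np.radians(19.0);u=np.array([np.cos(a),np.sin(a)]);n=np.array([-u[1],u[0]])
R=Ro.from_quat(s['eef_rot']).as_matrix();d=s['ee_pos'][:2]-p
f=s['ft_force'];print('rel mm',(d@u*1e3).round(2),(d@n*1e3).round(2),'z',s['ee_pos'][2].round(4),'yaw',np.degrees(np.arctan2(R[1,0],R[0,0])).round(2),'zax',R[:,2].round(4),'F u,n,z',(f[:2]@u).round(1),(f[:2]@n).round(1),f[2].round(1))
E
python3 -m inch '{"translation":[[0.008,0.04,-0.05],[0.008,0.04,-0.15],[0.008,0.04,-0.25],[0.008,0.04,-0.3],[0.008,0.04,-0.315],[0.008,0.04,-0.315],[0.008,0.04,-0.315]],"rot":[[0,0,0.004],[0,0,0.004],[0,0,0.004],[0,0,0.004],[0,0,0.004],[0,0,0.004],[0,0,0.004]],"jaw":[48,48,48,48,48,48,48]}'; python3 rel.py
```

```text
time: 12.9
ee_pos: [0.4598, 0.1604, 0.1071]
eef_rot: [0.986, 0.165, 0.0, 0.0]
ft_force: [0.6, 0.3, -5.9]
width: 0.0519
rel mm -53.04 0.99 z 0.1071 yaw 19.05 zax [ 1.e-03 -7.e-04 -1.e+00] F u,n,z 0.6 0.1 -5.9
```

```bash
python3 -m inch '{"translation":[[0,0,-0.01],[0,0,-0.02],[0,0,-0.03],[0,0,-0.04],[0,0,-0.05],[0,0,-0.06],[0,0,-0.07],[0,0,-0.075]],"rot":[[0,0,0],[0,0,0],[0,0,0],[0,0,0],[0,0,0],[0,0,0],[0,0,0],[0,0,0]],"jaw":[48,48,48,48,48,48,48,48]}'; python3 rel.py
```

```text
time: 13.7
ee_pos: [0.4598, 0.1603, 0.0994]
eef_rot: [0.986, 0.165, 0.0, 0.0]
ft_force: [0.3, -0.9, -4.6]
width: 0.0517
rel mm -53.07 0.96 z 0.0994 yaw 19.05 zax [ 9.e-04 -8.e-04 -1.e+00] F u,n,z -0.0 -0.9 -4.6
```

```bash
python3 -m inch '{"translation":[[0,0,-0.005],[0,0,-0.01],[0,0,-0.015],[0,0,-0.015]],"rot":[[0,0,0],[0,0,0],[0,0,0],[0,0,0]],"jaw":[48,48,48,48]}'; python3 rel.py
```

```text
time: 14.1
ee_pos: [0.4598, 0.1603, 0.0988]
eef_rot: [0.986, 0.165, 0.0, 0.001]
ft_force: [-5.5, -2.3, 8.1]
width: 0.0515
rel mm -53.06 0.93 z 0.0988 yaw 19.04 zax [ 1.e-03 -9.e-04 -1.e+00] F u,n,z -5.9 -0.4 8.1
```

```bash
python3 -m inch '{"translation":[[0.014,0.005,0.001],[0.028,0.01,0.001],[0.042,0.015,0.001],[0.057,0.02,0.001],[0.071,0.024,0.001],[0.085,0.029,0.001],[0.099,0.034,0.001],[0.113,0.039,0.001],[0.113,0.039,0.001]],"rot":[[0,0,0],[0,0,0],[0,0,0],[0,0,0],[0,0,0],[0,0,0],[0,0,0],[0,0,0],[0,0,0]],"jaw":[48,48,48,48,48,48,48,48,48]}'; python3 rel.py
```

```text
time: 15.0
ee_pos: [0.4715, 0.1644, 0.0989]
eef_rot: [0.986, 0.165, 0.001, 0.0]
ft_force: [0.5, 0.4, -3.5]
width: 0.052
rel mm -40.7 0.99 z 0.0989 yaw 19.04 zax [ 1.5e-03 -6.0e-04 -1.0e+00] F u,n,z 0.7 0.2 -3.5
```

```bash
python3 -m inch '{"translation":[[0.014,0.005,0],[0.028,0.01,0],[0.042,0.015,0],[0.057,0.02,0],[0.071,0.024,0],[0.085,0.029,0],[0.099,0.034,0],[0.113,0.039,0],[0.113,0.039,0]],"rot":[[0,0,0],[0,0,0],[0,0,0],[0,0,0],[0,0,0],[0,0,0],[0,0,0],[0,0,0],[0,0,0]],"jaw":[48,48,48,48,48,48,48,48,48]}'; python3 rel.py
```

```text
time: 15.9
ee_pos: [0.4827, 0.1682, 0.0989]
eef_rot: [0.986, 0.165, 0.0, 0.001]
ft_force: [-4.2, -1.2, 0.5]
width: 0.0516
rel mm -28.91 0.94 z 0.0989 yaw 19.04 zax [ 9.e-04 -9.e-04 -1.e+00] F u,n,z -4.4 0.3 0.5
```

```bash
python3 -m inch '{"translation":[[0.014,0.005,0],[0.028,0.01,0],[0.042,0.015,0],[0.057,0.02,0],[0.071,0.024,0],[0.085,0.029,0],[0.099,0.034,0],[0.113,0.039,0],[0.127,0.044,0],[0.142,0.049,0],[0.156,0.054,0],[0.156,0.054,0]],"rot":[[0,0,0],[0,0,0],[0,0,0],[0,0,0],[0,0,0],[0,0,0],[0,0,0],[0,0,0],[0,0,0],[0,0,0],[0,0,0],[0,0,0]],"jaw":[48,48,48,48,48,48,48,48,48,48,48,48]}'; python3 rel.py
```

```text
time: 17.1
ee_pos: [0.4986, 0.1738, 0.0989]
eef_rot: [0.986, 0.165, 0.001, 0.0]
ft_force: [-0.6, -0.2, -2.6]
width: 0.0517
rel mm -12.01 1.03 z 0.0989 yaw 19.04 zax [ 1.4e-03 -7.0e-04 -1.0e+00] F u,n,z -0.6 0.0 -2.6
```

```bash
python3 -m inch '{"translation":[[0.009,0.003,0],[0.019,0.006,0],[0.028,0.01,0],[0.038,0.013,0],[0.047,0.016,0],[0.057,0.02,0],[0.066,0.023,0],[0.076,0.026,0],[0.085,0.029,0],[0.085,0.029,0]],"rot":[[0,0,0],[0,0,0],[0,0,0],[0,0,0],[0,0,0],[0,0,0],[0,0,0],[0,0,0],[0,0,0],[0,0,0]],"jaw":[48,48,48,48,48,48,48,48,48,48]}' 55; python3 rel.py
```

```text
time: 18.1
ee_pos: [0.5051, 0.176, 0.099]
eef_rot: [0.986, 0.165, -0.002, 0.001]
ft_force: [-14.9, -5.6, 10.8]
width: 0.0517
rel mm -5.16 1.02 z 0.099 yaw 19.04 zax [-0.0032 -0.0025 -1.    ] F u,n,z -15.9 -0.5 10.8
```

```bash
python3 -m inch '{"translation":[[0.019,0.006,0.004],[0.028,0.01,0.004],[0.038,0.013,0.004],[0.047,0.016,0.004],[0.057,0.02,0.004],[0.057,0.02,0.004]],"rot":[[0,0,0],[0,0,0],[0,0,0],[0,0,0],[0,0,0],[0,0,0]],"jaw":[48,48,48,48,48,48]}'; python3 rel.py
```

```text
time: 18.7
ee_pos: [0.5087, 0.1772, 0.0991]
eef_rot: [0.986, 0.165, -0.004, 0.002]
ft_force: [-14.1, -5.1, 9.3]
width: 0.0514
rel mm -1.36 1.02 z 0.0991 yaw 19.03 zax [-0.008  -0.0045 -1.    ] F u,n,z -15.0 -0.3 9.3
```

```bash
python3 -m inch '{"translation":[[0.023,0.008,0.002],[0.028,0.01,0.002],[0.033,0.011,0.002],[0.038,0.013,0.002],[0.042,0.015,0.002],[0.047,0.016,0.002],[0.047,0.016,0.002]],"rot":[[0,0,0],[0,0,0],[0,0,0],[0,0,0],[0,0,0],[0,0,0],[0,0,0]],"jaw":[48,48,48,48,48,48,48]}'; python3 rel.py
python3 - <<'E'
from h import *
im=eyes.camera('wrist'); cv2.imwrite('pics/w5.png',im)
im=eyes.camera('side'); a=cv2.imread('pics/side0.png')[285:370,205:325]
c=np.hstack([cv2.resize(x,(400,283),interpolation=cv2.INTER_CUBIC) for x in (a,im[285:370,205:325])]); cv2.imwrite('pics/side5.png',c)
E
```

```text
time: 19.4
ee_pos: [0.5109, 0.178, 0.0992]
eef_rot: [0.986, 0.165, -0.007, 0.002]
ft_force: [-17.2, -6.5, 12.3]
width: 0.0515
rel mm 1.01 1.05 z 0.0992 yaw 19.03 zax [-0.0135 -0.0067 -0.9999] F u,n,z -18.4 -0.5 12.3
```

View pics/w5.png

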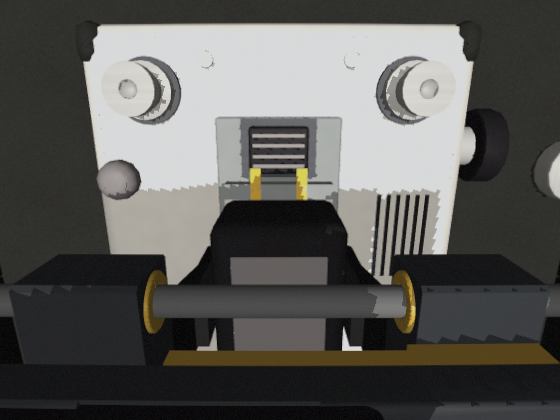

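```bash
python3 - <<'E'
from h import *
s=r.read_state(); P=pose('wrist',s); p=np.array([.5103,.17672]);a=np.radians(19.0);u=np.array([np.cos(a),np.sin(a)]);n=np.array([-u[1],u[0]])
q=lambda x,y,z:[*(p+x*u+y*n),.076+z]
for h in (.010,.006): print(h,proj(P,[q(.068,.014,h),q(.068,-.014,h),q(.046,.014,h),q(.046,-.014,h)]).round(1).tolist())
print('floor end',proj(P,[q(.072,.03,0),q(.072,-.03,0)]).round(1).tolist())
im=cv2.imread('pics/w5.png')
A=cv2.resize(im[105:195,205:355],(800,480),interpolation=cv2.INTER_CUBIC); cv2.imwrite('pics/w5c.png',A)
g=cv2.cvtColor(im,cv2.COLOR_BGR2GRAY); print('col profile x=279',g[112:182,279].tolist()); print('row profile y=150',g[150,240:320].tolist())
E
```

```text
0.01 [[248.0, 128.1], [310.9, 128.1], [249.1, 176.8], [309.7, 176.7]]
0.006 [[248.7, 127.5], [310.1, 127.5], [249.8, 175.1], [309.0, 175.1]]
floor end [[215.4, 118.1], [343.3, 118.1]]
col profile x=279 [217, 217, 217, 217, 189, 144, 125, 109, 108, 107, 106, 107, 109, 87, 46, 28, 42, 52, 60, 60, 60, 81, 152, 171, 170, 125, 48, 49, 58, 60, 58, 73, 150, 168, 169, 122, 61, 55, 55, 56, 55, 54, 74, 150, 167, 167, 115, 53, 52, 53, 51, 52, 126, 160, 165, 148, 90, 48, 33, 20, 19, 25, 52, 61, 59, 100, 111, 111, 110, 87]
row profile y=150 [150, 108, 104, 104, 103, 104, 105, 104, 84, 33, 36, 51, 54, 55, 54, 52, 54, 51, 47, 52, 55, 55, 54, 54, 52, 54, 55, 54, 56, 55, 51, 46, 50, 55, 56, 54, 55, 55, 55, 55, 55, 56, 55, 56, 53, 53, 54, 54, 55, 54, 55, 54, 55, 54, 56, 56, 54, 52, 48, 52, 55, 57, 56, 56, 57, 54, 45, 31, 77, 102, 106, 107, 105, 106, 107, 117, 156, 174, 173, 172]
```

```bash
python3 -m inch '{"translation":[[0.026,0.009,0],[0.03,0.01,0],[0.033,0.011,0],[0.036,0.012,0],[0.036,0.012,0]],"rot":[[0,0,0],[0,0,0],[0,0,0],[0,0,0],[0,0,0]],"jaw":[48,48,48,48,48]}'; python3 rel.py
python3 - <<'E'
from h import *
im=eyes.camera('wrist'); cv2.imwrite('pics/w6.png',im)
g=cv2.cvtColor(im,cv2.COLOR_BGR2GRAY); print('col',g[112:190,279].tolist()); print('row',g[155,240:320].tolist())
s=r.read_state(); P=pose('wrist',s); p=np.array([.5103,.17672]);a=np.radians(19.0);u=np.array([np.cos(a),np.sin(a)]);n=np.array([-u[1],u[0]])
q=lambda x,y,z:[*(p+x*u+y*n),.076+z]
for h in (.010,.006): print(h,proj(P,[q(.068,.014,h),q(.068,-.014,h),q(.046,.014,h),q(.046,-.014,h)]).round(1).tolist())
E
```

```text
time: 20.0
ee_pos: [0.512, 0.1784, 0.0994]
eef_rot: [0.986, 0.165, -0.01, 0.003]
ft_force: [-18.1, -6.1, 15.9]
width: 0.0518
rel mm 2.14 1.03 z 0.0994 yaw 19.03 zax [-0.019  -0.009  -0.9998] F u,n,z -19.0 0.2 15.9
col [216, 217, 217, 216, 217, 217, 202, 160, 127, 114, 109, 108, 107, 106, 107, 94, 53, 21, 38, 50, 57, 60, 58, 59, 147, 169, 169, 152, 92, 48, 57, 57, 56, 57, 147, 168, 169, 133, 78, 54, 55, 53, 54, 54, 49, 147, 167, 167, 136, 79, 51, 50, 52, 50, 100, 154, 127, 100, 63, 23, 24, 24, 20, 25, 53, 60, 59, 99, 110, 110, 110, 86, 65, 63, 82, 104, 111, 111]
row [125, 106, 103, 102, 102, 101, 102, 102, 78, 32, 39, 48, 52, 45, 39, 47, 52, 53, 52, 52, 54, 54, 52, 52, 52, 53, 46, 38, 47, 53, 53, 53, 53, 54, 54, 53, 54, 54, 54, 54, 47, 49, 52, 55, 54, 54, 53, 55, 53, 56, 54, 55, 55, 45, 39, 48, 55, 53, 54, 56, 55, 54, 55, 55, 56, 52, 42, 28, 83, 105, 105, 104, 104, 104, 105, 106, 150, 174, 174, 173]
0.01 [[248.0, 130.5], [310.8, 130.5], [249.1, 179.0], [309.6, 179.0]]
0.006 [[248.7, 129.9], [310.1, 129.8], [249.8, 177.3], [308.9, 177.3]]
```

```bash
python3 -m inch '{"translation":[[0.02,0.007,0.003],[0.023,0.008,0.004],[0.026,0.009,0.005],[0.028,0.01,0.005],[0.03,0.01,0.005],[0.03,0.01,0.005]],"rot":[[0.003,-0.006,0],[0.006,-0.012,0],[0.009,-0.018,0],[0.009,-0.018,0],[0.009,-0.018,0],[0.009,-0.018,0]],"jaw":[48,48,48,48,48,48]}'; python3 rel.py
```

```text
time: 20.65
ee_pos: [0.5122, 0.1784, 0.099]
eef_rot: [0.986, 0.165, -0.003, 0.0]
ft_force: [-14.8, -4.9, 6.8]
width: 0.0517
rel mm 2.39 1.0 z 0.099 yaw 19.03 zax [-0.0063 -0.002  -1.    ] F u,n,z -15.6 0.2 6.8
```

```bash
python3 -m inch '{"translation":[[0.026,0.009,0.004],[0.03,0.01,0.004],[0.035,0.012,0.004],[0.04,0.014,0.004],[0.045,0.015,0.004],[0.045,0.015,0.004]],"rot":[[0.003,-0.006,0],[0.004,-0.009,0],[0.006,-0.013,0],[0.006,-0.013,0],[0.006,-0.013,0],[0.006,-0.013,0]],"jaw":[48,48,48,48,48,48]}'; python3 rel.py
```

```text
time: 21.25
ee_pos: [0.5135, 0.1789, 0.0989]
eef_rot: [0.986, 0.165, 0.0, -0.001]
ft_force: [-19.5, -6.9, 12.9]
width: 0.0516
rel mm 3.75 0.97 z 0.0989 yaw 19.03 zax [ 2.0e-04  1.4e-03 -1.0e+00] F u,n,z -20.6 -0.1 12.9
```

```bash
python3 - <<'E'
from h import *
im=eyes.camera('wrist'); cv2.imwrite('pics/w7.png',im); sd=eyes.camera('side'); cv2.imwrite('pics/s7.png',sd)
for nme in('w4','w5','w6','w7'):
    g=cv2.cvtColor(cv2.imread(f'pics/{nme}.png'),cv2.COLOR_BGR2GRAY); print(nme,'c250',g[190:262:1,283].tolist())
z=lambda x,w,h:cv2.resize(x,(w,h),interpolation=cv2.INTER_CUBIC)
t=np.hstack([z(cv2.imread('pics/w5.png')[110:210,210:350],400,286),z(im[110:210,210:350],400,286)])
b=np.hstack([z(cv2.imread('pics/side0.png')[270:370,205:345],400,286),z(sd[270:370,205:345],400,286)])
cv2.imwrite('pics/cmp.png',np.vstack([t,b]))
E
```

```text
w4 c250 [115, 115, 116, 115, 115, 114, 114, 114, 113, 84, 35, 6, 10, 11, 14, 9, 9, 13, 12, 11, 9, 12, 10, 15, 16, 11, 12, 11, 12, 8, 14, 12, 11, 15, 16, 17, 21, 16, 19, 21, 22, 20, 23, 22, 20, 21, 21, 20, 27, 23, 28, 24, 23, 24, 25, 22, 21, 23, 22, 25, 20, 25, 22, 22, 21, 25, 32, 83, 97, 98, 97, 98]
w5 c250 [110, 110, 111, 111, 111, 112, 110, 110, 110, 95, 53, 13, 8, 7, 10, 14, 10, 11, 8, 11, 14, 10, 11, 8, 9, 10, 12, 16, 11, 16, 17, 14, 21, 12, 16, 17, 18, 17, 20, 22, 20, 21, 20, 19, 22, 20, 23, 23, 26, 24, 22, 25, 23, 23, 23, 27, 25, 22, 22, 25, 21, 24, 23, 22, 24, 22, 29, 81, 96, 96, 99, 98]
w6 c250 [110, 109, 109, 109, 110, 112, 110, 110, 111, 95, 49, 3, 15, 13, 11, 14, 12, 17, 12, 14, 11, 13, 16, 13, 16, 10, 15, 10, 12, 14, 12, 13, 17, 17, 12, 18, 16, 20, 17, 22, 18, 22, 20, 22, 23, 24, 23, 24, 26, 26, 22, 24, 26, 23, 24, 22, 24, 22, 21, 26, 22, 22, 22, 23, 26, 24, 27, 79, 95, 97, 98, 98]
w7 c250 [89, 107, 111, 110, 111, 110, 111, 110, 110, 96, 50, 13, 9, 10, 11, 10, 9, 13, 10, 16, 12, 15, 16, 13, 16, 11, 18, 12, 6, 12, 10, 8, 14, 16, 14, 20, 19, 19, 20, 18, 15, 23, 22, 21, 22, 21, 23, 24, 21, 26, 25, 24, 21, 24, 25, 24, 25, 18, 24, 20, 25, 27, 26, 24, 25, 22, 29, 80, 96, 97, 97, 96]
```

View pics/cmp.png

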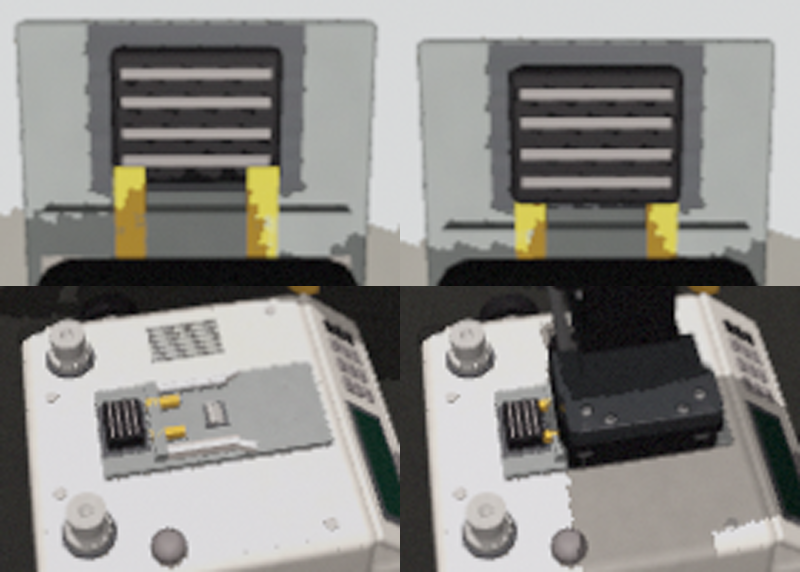

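The comparison shows the pad dropped under the blades in the earlier view (top left) and standing above the blades now (top right), same as the empty state in the side view, so the catch seems to have clicked. I'll back off the load with the fingers still closed to test the lock.

```bash
python3 -m inch '{"translation":[[0,0,0],[-0.01,-0.003,0],[-0.019,-0.006,0],[-0.028,-0.01,0],[-0.038,-0.013,0],[-0.038,-0.013,0]],"rot":[[0,0,0],[0,0,0],[0,0,0],[0,0,0],[0,0,0],[0,0,0]],"jaw":[48,48,48,48,48,48]}'; python3 rel.py
```

```text
time: 21.95
ee_pos: [0.5127, 0.1786, 0.0992]
eef_rot: [0.986, 0.165, 0.004, -0.001]
ft_force: [14.3, 4.6, -14.7]
width: 0.0518
rel mm 2.89 0.98 z 0.0992 yaw 19.03 zax [ 0.0068  0.0041 -1.    ] F u,n,z 15.0 -0.3 -14.7
```

Pulling back 3 mm gives +15 N with almost no movement, so the catch holds. Now unload, open and rise.

```bash
python3 -m inch '{"translation":[[0,0,0],[0,0,0],[0,0,0],[0,0,0],[0,0,0],[0,0,0],[0,0,0]],"rot":[[-0.002,0.003,0],[-0.004,0.006,0],[-0.004,0.006,0],[-0.004,0.006,0],[-0.004,0.006,0],[-0.004,0.006,0],[-0.004,0.006,0]],"jaw":[48,48,54,60,66,70,70]}' 20; python3 rel.py
python3 -m inch '{"translation":[[0,0,0.05],[0,0,0.15],[0,0,0.35],[0,0,0.6],[0,0,0.9],[0,0,1],[0,0,1]],"rot":[[0,0,0],[0,0,0],[0,0,0],[0,0,0],[0,0,0],[0,0,0],[0,0,0]],"jaw":[70,70,70,70,70,70,70]}'
python3 - <<'E'
from h import *
im=eyes.camera('wrist'); cv2.imwrite('pics/w8.png',im); sd=eyes.camera('side'); cv2.imwrite('pics/s8.png',sd)
z=lambda x,w,h:cv2.resize(x,(w,h),interpolation=cv2.INTER_CUBIC)
cv2.imwrite('pics/fin.png',np.hstack([z(im,400,300),z(sd[200:380,160:400],400,300)]))
E
```

```text
time: 22.65
ee_pos: [0.5127, 0.1786, 0.0993]
eef_rot: [0.986, 0.165, 0.0, 0.0]
ft_force: [0.6, -0.2, 0.2]
width: 0.0686
rel mm 2.92 1.01 z 0.0993 yaw 19.03 zax [ 7.e-04  0.e+00 -1.e+00] F u,n,z 0.5 -0.4 0.2
time: 23.35
ee_pos: [0.5136, 0.179, 0.2013]
eef_rot: [0.986, 0.165, 0.002, -0.0]
ft_force: [0.0, -0.1, -0.6]
width: 0.0696
```

View pics/fin.png

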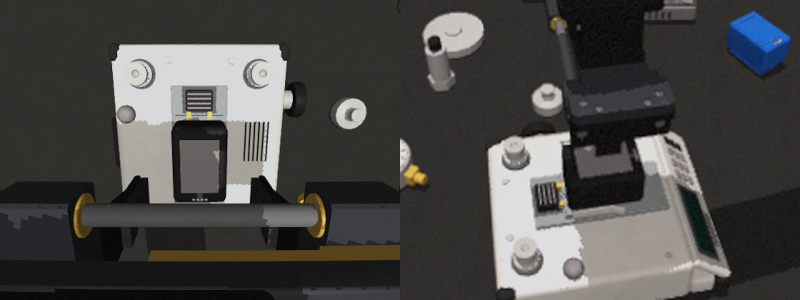

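The pack sits seated behind the raised pad with only short blade stubs showing, the same as it was in the charger. The gripper is clear, so I'm handing in.

```bash
python3 -c "
from bench import r
print(r.close_job(), r.read_state()['time'], r.read_state()['ft_force'])"
```

```text
the job is handed in; nothing more can be done
the job is handed in; nothing more can be done
```

The battery pack is out of the charger and seated in the calibrator's shoe, and I let go and handed the job in at about 23.5 s. I saw nothing to suggest the catch isn't locked, but I had no direct reading of the catch joint.

- **Charger:** I pressed the catch pad with closed fingers (about 14 N). The pack sprang about 10 mm free, and I drew it out to about 68 mm from the seat before lifting.
- **Calibrator:** I set the pack down slowly in front of the mouth and slid it home. The wrist force was never above about 25 N in the readings taken at the end of each move. Forces between those readings were not recorded.
- **Checks on the lock:**
    - The catch pad dropped while the pack rode over it, then stood up again.
    - With the pack still gripped, pulling back about 3 mm met 15 N and it barely moved.
    - After I let go, the last wrist and side views showed the pack still seated and the gripper clear, with wrist force near zero.
- **Disagreements:**
    - When the pack locked, the tool read about 2 mm further along the slide than my camera estimate of the seat. That is consistent with the arm and fingers giving way, plus calibration error.
    - The pad's height could not be read from its pixel size alone; I judged it by whether the pad or the ejector blades were on top.
- **Other objects:** I did not touch any of them, and those visible in the last views look unmoved.

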